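# Reverse the row of door fittings into the assembly tray

### The job

The four brass door fittings stand on the metal board with rubber pads in the order they came off the door. Move them into the pocketed tray in the opposite order, ready to go back on: the one now nearest the board's post goes into the pocket farthest from the tray's post, the next into the next pocket, and so on until the one farthest from the board's post stands in the pocket nearest the tray's post. Carry each upright without tipping it over, set it down gently, and leave all four standing flat on the pocket floors, one to a pocket.

Things in the scene. Friction and masses are not known exactly. Their poses are not given: they have to be found in the camera images.
- board: Fixed flat bare aluminium board, 306 x 80 x 12 mm, with four dark rubber pads in a row along its x axis; a dark upright wooden post (22 mm across, top 62 mm above the bench) at one end, at x = +150 mm, y = 0. Origin: on the bench under the middle of the row of pads. Pad centres x = -102, -34, +34, +102 mm, y = 0.
- tray: Fixed pale wood tray, 306 x 76 mm, with four open square pockets in a row along its x axis and a dark upright post like the board's (top 58 mm above the bench) at one end, at x = +150 mm, y = 0. Origin: on the bench under the middle of the row. Pocket centres x = -102, -34, +34, +102 mm, y = 0; each 60 x 60 mm inside, floor 8 mm, wall tops 18 mm above the bench, walls 8 mm thick.
- finial: Loose brass finial, 60 mm tall: round foot 42 mm across and 9 mm thick, slim neck, bulb 34 mm across at its widest, 43 mm above the underside. Origin: centre of its underside, z up.
- stud: Loose brass square stud, 54 mm tall: square foot 40 x 40 x 12 mm, square shank 24 x 24 mm from 12 to 48 mm above the underside, a smaller square cap on top. Origin: centre of its underside, z up. Sides parallel to its x and y.
- bush: Loose brass flanged bushing, 52 mm tall: round flange 44 mm across and 10 mm thick, round barrel 30 mm across above it with a dark round bore in its top. Origin: centre of its underside, z up.
- turn: Loose brass thumb-turn, 55 mm tall: round foot 40 mm across and 12 mm thick, short neck, upright flat blade from 18 to 55 mm above the underside, 42 mm long along its x and 12 mm thick along its y (grip it across y). Origin: centre of its underside, z up.
- pad_finial: Fixed square dark rubber pad, 54 x 54 mm, 6 mm thick, on the board, one of four alike: the one on which the finial stands at the start, its top 18 mm above the bench. It stays on the board and marks the finial's place in the row. Origin: centre of its underside, z up. Its axes are parallel to the board's; at the start the fitting's own axes are within 0.15 rad of them.
- pad_stud: Fixed square dark rubber pad, 54 x 54 mm, 6 mm thick, on the board, one of four alike: the one on which the stud stands at the start, its top 18 mm above the bench. It stays on the board and marks the stud's place in the row. Origin: centre of its underside, z up. Its axes are parallel to the board's; at the start the fitting's own axes are within 0.15 rad of them.
- pad_bush: Fixed square dark rubber pad, 54 x 54 mm, 6 mm thick, on the board, one of four alike: the one on which the bush stands at the start, its top 18 mm above the bench. It stays on the board and marks the bush's place in the row. Origin: centre of its underside, z up. Its axes are parallel to the board's; at the start the fitting's own axes are within 0.15 rad of them.
- pad_turn: Fixed square dark rubber pad, 54 x 54 mm, 6 mm thick, on the board, one of four alike: the one on which the turn stands at the start, its top 18 mm above the bench. It stays on the board and marks the turn's place in the row. Origin: centre of its underside, z up. Its axes are parallel to the board's; at the start the fitting's own axes are within 0.15 rad of them.
Mind the look-alikes: they are no part of the job. What is shaped like the stud but orange or purple is not meant.

How it is judged (in metres and radians):
At the end, for the whole second after the job is handed in: Each fitting is in the pocket that mirrors its place on the board (nearest the board's post to farthest from the tray's, and so on), centred within 12 mm along and across, underside within 4 mm of the floor's height, upright within 0.12 rad, at rest (((x of pad_finial in the frame of board between -0.122 and -0.082 m and x of finial in the frame of tray between 0.09 and 0.114 m) or (x of pad_finial in the frame of board between -0.054 and -0.014 m and x of finial in the frame of tray between 0.022 and 0.046 m) or (x of pad_finial in the frame of board between 0.014 and 0.054 m and x of finial in the frame of tray between -0.046 and -0.022 m) or (x of pad_finial in the frame of board between 0.082 and 0.122 m and x of finial in the frame of tray between -0.114 and -0.09 m)) and y of finial in the frame of tray between -0.012 and 0.012 m and z of finial in the frame of tray between 0.004 and 0.012 m and angle between each of finial, stud, bush, turn's own z axis and vertical below 0.12 rad and linear speed of each of finial, stud, bush, turn below 0.02 m/s and angular speed of each of finial, stud, bush, turn below 0.2 rad/s and ((x of pad_stud in the frame of board between -0.122 and -0.082 m and x of stud in the frame of tray between 0.09 and 0.114 m) or (x of pad_stud in the frame of board between -0.054 and -0.014 m and x of stud in the frame of tray between 0.022 and 0.046 m) or (x of pad_stud in the frame of board between 0.014 and 0.054 m and x of stud in the frame of tray between -0.046 and -0.022 m) or (x of pad_stud in the frame of board between 0.082 and 0.122 m and x of stud in the frame of tray between -0.114 and -0.09 m)) and y of stud in the frame of tray between -0.012 and 0.012 m and z of stud in the frame of tray between 0.004 and 0.012 m and ((x of pad_bush in the frame of board between -0.122 and -0.082 m and x of bush in the frame of tray between 0.09 and 0.114 m) or (x of pad_bush in the frame of board between -0.054 and -0.014 m and x of bush in the frame of tray between 0.022 and 0.046 m) or (x of pad_bush in the frame of board between 0.014 and 0.054 m and x of bush in the frame of tray between -0.046 and -0.022 m) or (x of pad_bush in the frame of board between 0.082 and 0.122 m and x of bush in the frame of tray between -0.114 and -0.09 m)) and y of bush in the frame of tray between -0.012 and 0.012 m and z of bush in the frame of tray between 0.004 and 0.012 m and ((x of pad_turn in the frame of board between -0.122 and -0.082 m and x of turn in the frame of tray between 0.09 and 0.114 m) or (x of pad_turn in the frame of board between -0.054 and -0.014 m and x of turn in the frame of tray between 0.022 and 0.046 m) or (x of pad_turn in the frame of board between 0.014 and 0.054 m and x of turn in the frame of tray between -0.046 and -0.022 m) or (x of pad_turn in the frame of board between 0.082 and 0.122 m and x of turn in the frame of tray between -0.114 and -0.09 m)) and y of turn in the frame of tray between -0.012 and 0.012 m and z of turn in the frame of tray between 0.004 and 0.012 m); the robot touches nothing.
It fails at once if a fitting is tipped more than 45 degrees (angle between any of finial, stud, bush, turn's own z axis and vertical above 0.785 rad).
It fails at once if a fitting is dropped or slammed on to the tray (over 60 N) (contact force between any of finial, stud, bush, turn and tray above 60 N).
It also fails if it takes over 104 s, if anything falls off the work surface, if the arm or the gripper's body presses on something with over 40 N, if the wrist force passes 120 N, or if a joint passes its speed limit or range.

### The arm

A 6-joint arm with a two-finger parallel gripper is mounted at the origin on the work surface. World frame = base frame: x ahead of the robot, y to its left, z up, the work surface at z = 0. Lengths are in mm, angles in degrees, forces in N, time in s.
With the tool pointing down it reaches from about 325 to 925 mm from the base axis. Payload 3.1 kg.
Tool frame: the origin (TCP) lies at the very end of the fingers, on their centre line; the grasp point (between the pads) lies grasp_offset behind it (grasp_offset is the distance from the TCP to the grasp point, in mm); z points along the fingers, y is the line along which they close (so a half turn about z gives the same grasp; the last joint's range is limited). The gripper opens to 85 mm and grips with 20 to 120 N. Pads are 22 mm wide; open, the fingers measure 114 mm over their backs; the gripper's body (76 mm by 85 mm) begins 54 mm behind the grasp point. The pads swing forward as they close: fully open they stand 13 mm farther back than shut.
Start: joints at [65.764, 12.427, 92.441, -0, 75.132, -6.429], TCP at [191.119, 595.074, 231.3] pointing down, gripper open.
Joint ranges: [-157.48, 157.48], [-44.54, 120.13], [17.64, 146.25], [-64.5, 244.5], [7.68, 150.69], [-147.95, 147.95]. Speed limits (degrees/s): [159.86, 159.86, 180, 180, 180, 180].

### API

Orientations are given as [roll, pitch, yaw] about the fixed x, y, z axes, in that order (R = Rz(yaw) Ry(pitch) Rx(roll)).
In Python, from station import * gives the robot as it stands. Calls block until the motion is done:
- goto(position, orientation): joint-space move of the TCP to a pose.
- move_l(position, attitude=None, speed=150): straight line of the TCP; attitude=None keeps the orientation; speed is the mean speed in mm/s.
- move_j(angles): joint-space move.
- grip(opening, squeeze=None): finger opening in mm; squeeze is the grip in N (None keeps the last); returns when the fingers have stopped.
- wait(seconds).
- solve_ik(position, orientation): joint angles nearest the present ones, or None.
- get_obs(): the state.
- get_image(name): name is "scene" or "side" or "wrist"; returns the picture (384x512x3 uint8, red, green, blue); there is no depth.
- get_calibration(name): a dict with "fx", "fy", "cx", "cy" (pixels), "D" ([k1, k2, p1, p2, k3] as OpenCV has them; the pictures are not rectified), "R" (3x3) and "t" (3): a world point X has camera coordinates R X + t; the wrist camera has in their place "mount" (4x4, takes a point from camera to tool coordinates, whose origin is the TCP and whose axes are the flange's). Camera axes: x right, y down, z forward; pixel columns grow to the right and rows downward; lengths in mm; the calibration is good to about 2 mm. A picture is of the moment at which its call begins: read the wrist's pose just before it. get_calibration takes no time and is no camera call.
A pose or a line that the arm cannot do raises Unreachable and nothing moves.
- sign_off(): hands the job in; it is judged then, once.
Trained networks look in the newest picture that a camera, given by its name, has taken for a name from the list of things; names that differ only in an ending like _2 or _b are one class to them, and where a whole thing is asked for, a point or a joint stands for the part that bears it (a point fixed in the world has none). Each returns a list of dicts, best first, with "score" (0 to 1); they miss things now and then, are a little off and sometimes report something else, mostly with a low value. They report only what shows in the picture. A call takes as long as a camera call. They do not tell look-alikes from the thing itself.
- spot_in(name, camera): "extent" ([centre column, centre row, width, height] in pixels, round what is visible of it).
- regions_of(name, camera): "region" (384x512 bool, what is visible of it) and "extent" ([centre column, centre row, width, height] in pixels, round what is visible of it).
The state is a dict: "t": time; "joint_pos": joint angles; "qvel": joint speeds; "effort": joint torques, N m; "tcp_pos": TCP position; "ee_rot": TCP orientation; "wrist_force": force on the tool from outside, world axes, zero at the start; "moment": the same for the moment, N m; "grip_width": finger opening in mm; "grip_force": force on a finger pad.
Only numpy, scipy, OpenCV 4.12 (cv2) and the standard library are available. Lean on these libraries where they do the work, as an engineer would, in place of code of your own. Each camera call takes 0.05 s, during which the arm holds its last target. There are 200 camera calls.

## Working session

There is one attempt and no reset: what is moved stays moved. The work goes in short steps, each a Python script; the robot and the scene stay as the last script left them, time stands still between calls to the robot, and variables do not carry over. Pictures are saved under pics/ and viewed, at most 14 in all, crops included, and the job is handed in when it is done.

```bash
ls; mkdir -p pics; python3 - <<'E'
from station import *
import cv2
o=get_obs();print(o)
for c in("scene","side","wrist"):
    im=get_image(c);cv2.imwrite(f"pics/{c}0.png",im[:,:,::-1])
    k=get_calibration(c);print(c,k)
    for n in("board","tray","finial","stud","bush","turn","pad_stud"):
        print(c,n,[([round(float(v)) for v in d["extent"]],round(float(d["score"]),2)) for d in spot_in(n,c)])
E
```

```text
pics
{'t': 0.0, 'joint_pos': array([ 6.57652205e+01,  1.24787429e+01,  9.25285594e+01,  2.50814215e-04,
        7.51315466e+01, -6.43089851e+00]), 'qvel': array([-0.04165939, -0.0176415 , -0.13291258,  0.06551623, -0.05656028,
       -0.06463155]), 'effort': array([ 1.41991120e-03, -3.96833789e+01, -3.03857374e+01,  1.05552695e-05,
        9.62992141e-03, -8.84611126e-06]), 'tcp_pos': array([190.76541962, 594.32071464, 229.94603834]), 'ee_rot': array([-1.79862052e+02, -1.57924763e-02,  1.62196035e+02]), 'wrist_force': array([-0.16116756,  1.25902111, -0.24893086]), 'moment': array([-0.02364981,  0.00600476,  0.01674548]), 'grip_force': 0.0, 'grip_width': 85.40419505037521}
scene {'fx': 447.02802045064203, 'fy': 447.02802045064203, 'cx': 256.7239640773947, 'cy': 200.38559961370223, 'D': array([-0.04890492,  0.        ,  0.        ,  0.        ,  0.        ]), 'R': array([[-0.70133863,  0.71269988, -0.01352792],
       [ 0.60202906,  0.58205689, -0.54659929],
       [-0.38168723, -0.3914954 , -0.83728502]]), 't': array([ 338.55092886, -297.52240143, 1296.86417735])}
scene board [([318,
[... 1138 characters left out ...]
68861731594, 'cx': 253.42682160299952, 'cy': 186.29767077048103, 'D': array([-0.02529609,  0.        ,  0.        ,  0.        ,  0.        ]), 'mount': array([[ 2.67966104e-04, -9.59878664e-01, -2.80415546e-01,
         7.24556115e+01],
       [ 9.99999666e-01,  4.06822910e-05,  8.16345438e-04,
         1.93633629e-02],
       [-7.72184622e-04, -2.80415671e-01,  9.59878354e-01,
        -1.42283765e+02],
       [ 0.00000000e+00,  0.00000000e+00,  0.00000000e+00,
         1.00000000e+00]])}
wrist board [([89, 375, 30, 16], 0.55)]
wrist tray []
wrist finial []
wrist stud [([163, 314, 15, 23], 0.55)]
wrist bush [([76, 366, 33, 35], 0.96)]
wrist turn []
wrist pad_stud [([95, 376, 34, 15], 0.62)]
```

```bash
python3 - <<'E'
import cv2,numpy as np
a=cv2.imread("pics/scene0.png");b=cv2.imread("pics/side0.png")
cv2.imwrite("pics/s1.png",cv2.resize(a[100:340,140:440],None,fx=2.5,fy=2.5,interpolation=cv2.INTER_CUBIC))
cv2.imwrite("pics/s2.png",cv2.resize(b[110:350,150:400],None,fx=2.5,fy=2.5,interpolation=cv2.INTER_CUBIC))
E
```

```text
(no output)
```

View pics/s1.png

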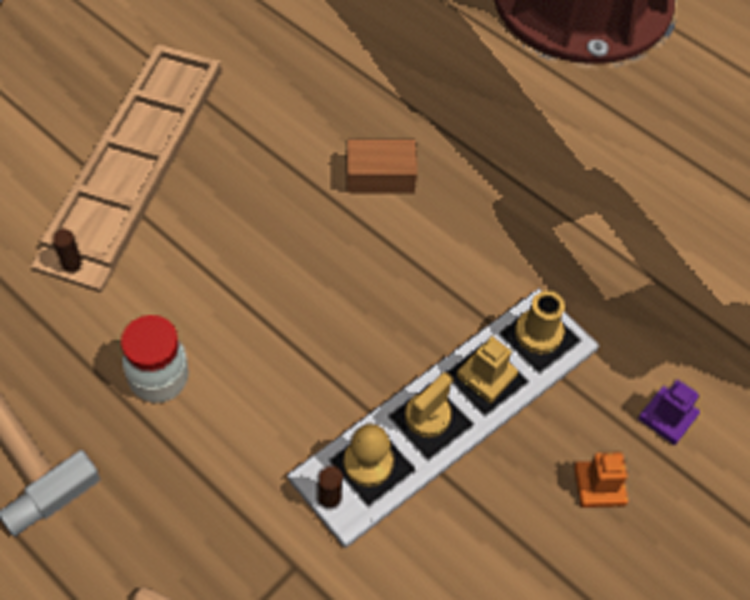

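View pics/s2.png

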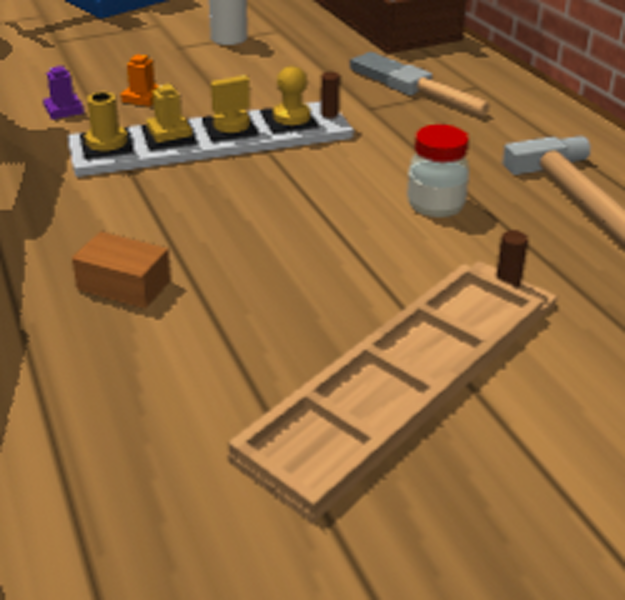

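The scene shows the board with, from its post outward, the finial (scene px 288,281), turn (312,264), stud (335,248) and bush (357,228). Three things are stud-shaped: brass at (335,248), orange at (381,290) and purple at (408,264). Only the brass one on a pad fits, and this enlarged crop confirms it. The tray's post end is at (166,196). Next I get coarse poses from both views.

```bash
cat > h.py <<'E'
from station import *
import numpy as np, cv2
from scipy.optimize import least_squares
from scipy.spatial.transform import Rotation as Ro
def cam(c,obs=None):
    k=get_calibration(c);K=np.array([[k["fx"],0,k["cx"]],[0,k["fy"],k["cy"]],[0,0,1]])
    if c=="wrist":
        T=np.eye(4);T[:3,:3]=Ro.from_euler("xyz",obs["ee_rot"],degrees=True).as_matrix();T[:3,3]=obs["tcp_pos"]
        W=np.linalg.inv(T@k["mount"]);R,t=W[:3,:3],W[:3,3]
    else: R,t=np.array(k["R"]),np.array(k["t"])
    return K,np.array(k["D"]),R,t
def proj(cm,X):
    K,D,R,t=cm;return cv2.projectPoints(np.atleast_2d(np.float64(X)),cv2.Rodrigues(R)[0],t,K,D)[0].reshape(-1,2)
def tri(views):  # [(cam,px)]
    A=[]
    for (K,D,R,t),p in views:
        u=cv2.undistortPoints(np.float64([[p]]),K,D).ravel();P=np.c_[R,t]
        A+=[u[0]*P[2]-P[0],u[1]*P[2]-P[1]]
    X=np.linalg.svd(np.array(A))[2][-1];return X[:3]/X[3]
def place(p,X):
    c,s=np.cos(p[2]),np.sin(p[2]);X=np.atleast_2d(X)
    return np.c_[p[0]+c*X[:,0]-s*X[:,1],p[1]+s*X[:,0]+c*X[:,1],X[:,2]+(p[3] if len(p)>3 else 0)]
def fit(obs,x0): # obs [(cam,model pts,pixels)]
    f=lambda p:np.concatenate([(proj(c,place(p,M))-u).ravel() for c,M,u in obs])
    return least_squares(f,x0,loss="soft_l1")
E
python3 - <<'E'
from h import *
S,Q=cam("scene"),cam("side")
s=lambda *p:np.array(p)/2.5+[140,100]
q=lambda *p:np.array(p)/2.5+[150,110]
M={"tray":np.float64([[150,0,58],[-140,38,18],[-140,-38,18]]),"board":np.float64([[150,0,62],[-140,40,12],[-140,-40,12]])}
U={"tray":(s([63,234],[220,62],[158,46]),q([513,236],[232,445],[312,505])),
"board":(s([329,472],[597,343],[540,290]),q([330,76],[70,138],[80,167]))}
for n in M:
    X=np.array([tri([(S,a),(Q,b)]) for a,b in zip(*U[n])]);print(n,X.round(1).tolist())
    d=X[0]-(X[1]+X[2])/2;y=np.arctan2(d[1],d[0]);c=(X[1]+X[2])/2
    r=fit([(S,M[n],U[n][0]),(Q,M[n],U[n][1])],[c[0]+140*np.cos(y),c[1]+140*np.sin(y),y]);print(r.x.round(2),np.degrees(r.x[2]).round(1),r.fun.round(1))
    for v in (-102,-34,34,102):print(v,place(r.x,[v,0,18]).round(0),np.hypot(*place(r.x,[v,0,0])[0,:2]).round())
E
```

```text
tray [[651.4, -135.6, 58.0], [373.8, -219.1, 14.0], [403.6, -286.6, 13.5]]
[ 5.1497e+02 -1.9729e+02  4.2000e-01] 24.3 [ 0.   0.1 -0.2 -1.5 -0.6 -1.8  0.2 -0.1 -1.6 -1.   0.6 -0.4]
-102 [[ 422. -239.   18.]] 485.0
-34 [[ 484. -211.   18.]] 528.0
34 [[ 546. -183.   18.]] 576.0
102 [[ 608. -155.   18.]] 627.0
board [[649.9, 208.5, 61.5], [368.4, 285.9, 8.1], [362.7, 212.4, 10.8]]
[ 5.0288e+02  2.2937e+02 -1.4000e-01] -7.9 [-0.4  0.5  0.6  0.4 -0.8 -1.6  0.5 -0.3 -0.2 -1.8 -2.1  0.2]
-102 [[402. 243.  18.]] 470.0
-34 [[469. 234.  18.]] 524.0
34 [[537. 225.  18.]] 582.0
102 [[604. 215.  18.]] 641.0
```

```bash
python3 - <<'E'
from h import *
import pickle,station
print(getattr(station,"grasp_offset",None))
out={}
def look(tag,p,yaw,names):
    goto(p,[180,0,yaw]);wait(.3);o=get_obs();im=get_image("wrist");cv2.imwrite(f"pics/{tag}.png",im[:,:,::-1])
    out[tag]=(o,{n:[(d["region"],d["extent"],d["score"]) for d in regions_of(n,"wrist")] for n in names})
    for n,v in out[tag][1].items():print(tag,n,[(np.round(e).tolist(),round(float(s),2)) for _,e,s in v])
F=("finial","stud","bush","turn")
look("b1",[470,190,200],172,F)
look("b2",[560,270,200],172,F)
look("t1",[500,-170,200],-155.7,("tray",))
pickle.dump(out,open("v.pkl","wb"));print(get_obs()["t"])
E
python3 - <<'E'
import cv2,numpy as np
cv2.imwrite("pics/b12.png",np.hstack([cv2.imread(f"pics/{n}.png")[:,56:456] for n in("b1","b2")]))
E
```

```text
18.700000000000003
b1 finial [([288.0, 279.0, 40.0, 49.0], 0.94)]
b1 stud [([416.0, 62.0, 56.0, 49.0], 0.78), ([411.0, 149.0, 61.0, 47.0], 0.73), ([294.0, 161.0, 36.0, 38.0], 0.72), ([292.0, 99.0, 47.0, 42.0], 0.66)]
b1 bush [([292.0, 98.0, 40.0, 42.0], 0.8)]
b1 turn [([291.0, 229.0, 35.0, 58.0], 0.87)]
b2 finial [([214.0, 219.0, 43.0, 49.0], 0.96)]
b2 stud [([335.0, 77.0, 56.0, 51.0], 0.86)]
b2 bush [([200.0, 21.0, 48.0, 41.0], 0.79), ([207.0, 25.0, 54.0, 49.0], 0.28)]
b2 turn [([212.0, 157.0, 37.0, 50.0], 0.97), ([212.0, 220.0, 43.0, 47.0], 0.72), ([209.0, 137.0, 85.0, 273.0], 0.55)]
t1 tray [([224.0, 173.0, 78.0, 273.0], 0.86)]
6.675
```

View pics/b12.png

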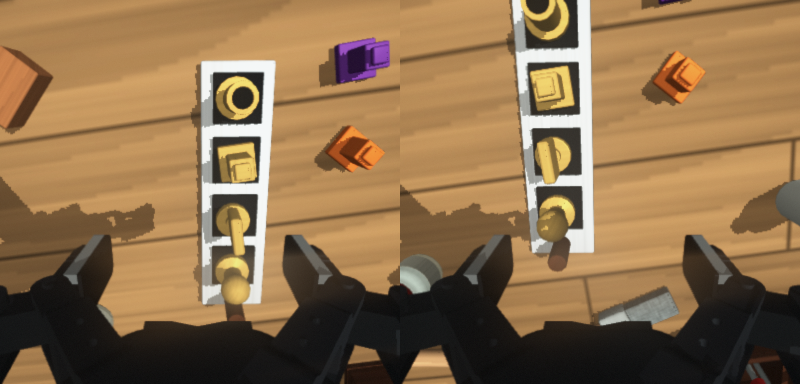

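View pics/t1.png

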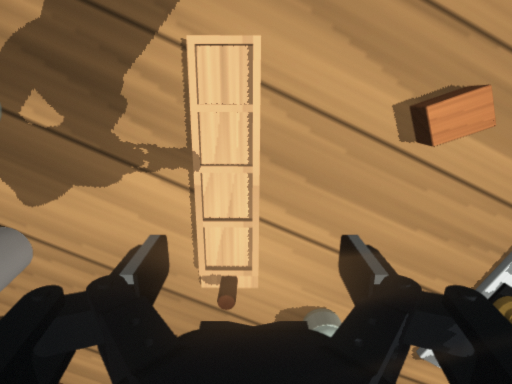

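```bash
cat > m.py <<'E'
from h import *
def disc(r,z,n=40):a=np.linspace(0,2*np.pi,n);return np.c_[r*np.cos(a),r*np.sin(a),0*a+z]
def box(a,b,z0,z1):return np.float64([[x,y,z] for x in(-a,a) for y in(-b,b) for z in(z0,z1)])
cyl=lambda r,z0,z1:np.r_[disc(r,z0),disc(r,z1)]
a=np.linspace(-1.5,1.5,12)
PARTS={"finial":[cyl(21,0,9),cyl(7,9,30),np.vstack([disc(17*np.cos(t),43+17*np.sin(t)) for t in a])],
"stud":[box(20,20,0,12),box(12,12,12,48),box(8,8,48,54)],
"bush":[cyl(22,0,10),cyl(15,10,52)],
"turn":[cyl(20,0,12),cyl(7,12,18),box(21,6,18,55)]}
def render(cm,parts,p,win,s=4):
    x0,y0,w,h=win;m=np.zeros((h*s,w*s),np.uint8)
    for P in parts:
        u=(proj(cm,place(p,P))-[x0,y0]+.5)*s
        cv2.fillConvexPoly(m,cv2.convexHull(np.round(u).astype(np.int32)),1)
    return cv2.resize(m.astype(np.float32),(w,h),interpolation=cv2.INTER_AREA)
def brass(im): # RGB
    h=cv2.cvtColor(im,cv2.COLOR_RGB2HSV).astype(int);return h
def sil(name,views,x0):
    """views: [(cam,mask)]; fit x,y,yaw,z"""
    from scipy.optimize import minimize
    W=[]
    for cm,mk in views:
        ys,xs=np.where(mk);x,y=max(xs.min()-12,0),max(ys.min()-12,0)
        w=(x,y,min(xs.max()+12,511)-x,min(ys.max()+12,383)-y);W.append((cm,mk[w[1]:w[1]+w[3],w[0]:w[0]+w[2]].astype(float),w))
    def f(p):
        return sum(np.abs(render(c,PARTS[name],p,w)-m).sum()/m.sum() for c,m,w in W)/len(W)
    best=None
    for yo in (-.12,0,.12):
        s0=np.array([x0[0],x0[1],x0[2]+yo,x0[3]])
        sim=np.vstack([s0]+[s0+d for d in np.diag([8,8,.12,6])])
        r=minimize(f,s0,method="Nelder-Mead",options=dict(initial_simplex=sim,xatol=.05,fatol=1e-4,maxiter=250))
        if best is None or r.fun<best.fun:best=r
    return best
E
cat > est.py <<'E'
from m import *
import pickle
v=pickle.load(open("v.pkl","rb"))
B=[502.88,229.37,np.radians(-7.9)]
C1,C2=cam("wrist",v["b1"][0]),cam("wrist",v["b2"][0])
res={}
for n,x in(("finial",102),("turn",34),("stud",-34),("bush",-102)):
    vs=[]
    p=place(B,[x,0,40])[0]
    for t,c in(("b1",C1),("b2",C2)):
        u=proj(c,p)[0];L=[r for r in v[t][1][n] if np.hypot(*(r[1][:2]-u))<28]
        if L and (n,t)!=("bush","b2"):vs.append((c,L[0][0]))
        print(n,t,u.round(),[np.round(r[1]) .tolist() for r in L])
    if vs:
        r=sil(n,vs,[p[0],p[1],B[2],18.]);res[n]=r.x;print(n,len(vs),r.x[[0,1,3]].round(1),np.degrees(r.x[2]).round(1),r.fun.round(3))
X=np.array([[102,0],[34,0],[-34,0],[-102,0]])
pickle.dump(res,open("res.pkl","wb"))
# tray
T=cam("wrist",v["t1"][0])
M=np.float64([[-140,-38,18],[-140,38,18],[-132,-30,18],[-132,30,18],[150,0,58]])
U=np.float64([[187,36],[261,36],[196,44],[253,44],[228,306]])
S,Q=cam("scene"),cam("side")
M2=np.float64([[150,0,58],[-140,38,18],[-140,-38,18]])
s=lambda *p:np.array(p)/2.5+[140,100]
q=lambda *p:np.array(p)/2.5+[150,110]
for z in(0,1):
    x0=[514.97,-197.29,.424]+[0]*z
    r=fit([(T,M,U),(S,M2,s([63,234],[220,62],[158,46])),(Q,M2,q([513,236],[232,445],[312,505]))],x0);print("tray all",r.x.round(2),np.degrees(r.x[2]).round(1),r.fun.round(1))
    r=fit([(T,M,U)],x0);print("tray wrist",r.x.round(2),np.degrees(r.x[2]).round(1),r.fun.round(1))
pk=proj(T,place(r.x[:3],[[x+dx,dy,18] for x in(-102,-34,34,102) for dx in(-30,30) for dy in(-30,30)]))
im=cv2.imread("pics/t1.png")
im=cv2.resize(im[20:320,150:300],None,fx=2,fy=2,interpolation=cv2.INTER_NEAREST)
for a in pk:cv2.circle(im,tuple(int(i) for i in (a-[150,20]+.5)*2),2,(255,0,0),1)
b=cv2.imread("pics/b1.png")
for n,p in res.items():
    for P in PARTS[n]:cv2.polylines(b,[cv2.convexHull(proj(C1,place(p,P)).astype(np.int32))],1,(255,0,0),1)
b=cv2.resize(b[60:320,230:380],None,fx=2.3,fy=2.3,interpolation=cv2.INTER_NEAREST)
h=np.zeros((600,300+b.shape[1],3),np.uint8);h[:im.shape[0],:300]=im;h[:b.shape[0],300:]=b
cv2.imwrite("pics/ov.png",h)
E
python3 est.py
```

```text
finial b1 [288. 277.] [[288.0, 279.0, 40.0, 49.0]]
finial b2 [210. 216.] [[214.0, 219.0, 43.0, 49.0]]
finial 2 [606.1 215.8  17.2] -5.2 0.048
turn b1 [291. 224.] [[291.0, 229.0, 35.0, 58.0]]
turn b2 [208. 156.] [[212.0, 157.0, 37.0, 50.0], [209.0, 137.0, 85.0, 273.0]]
turn 2 [537.6 223.7  15.7] 0.1 0.069
stud b1 [293. 166.] [[294.0, 161.0, 36.0, 38.0]]
stud b2 [204.  89.] []
stud 1 [472.1 236.9   3.6] 0.4 0.034
bush b1 [295.  99.] [[292.0, 98.0, 40.0, 42.0]]
bush b2 [201.  12.] [[200.0, 21.0, 48.0, 41.0], [207.0, 25.0, 54.0, 49.0]]
bush 1 [400.3 243.3   7.9] 5.4 0.029
tray all [ 5.1536e+02 -1.9478e+02  4.2000e-01] 24.3 [-0.5 -0.   0.2 -0.1 -1.3  0.5  0.3  0.4 -0.8 -2.4  0.6  0.8  0.4 -0.9
 -0.1 -1.3 -0.3 -0.7 -1.9 -2.1  0.1 -1.7]
tray wrist [ 5.1512e+02 -1.9424e+02  4.3000e-01] 24.4 [-0.2  0.1  0.5 -0.2 -1.   0.5  0.6  0.4 -0.  -2.4]
tray all [ 5.1512e+02 -1.9500e+02  4.2000e-01 -2.0500e+00] 24.3 [-0.2  0.1 -0.   0.  -1.   0.5  0.2  0.5 -0.7 -3.7  0.7  1.2  0.4 -0.5
 -0.  -0.9 -0.5  0.2 -1.9 -1.   0.1 -0.7]
tray wrist [ 5.1542e+02 -1.9384e+02  4.3000e-01  2.8300e+00] 24.4 [-0.5 -0.1  0.8 -0.3 -1.2  0.5  0.9  0.3 -0.  -0.4]
```

View pics/ov.png

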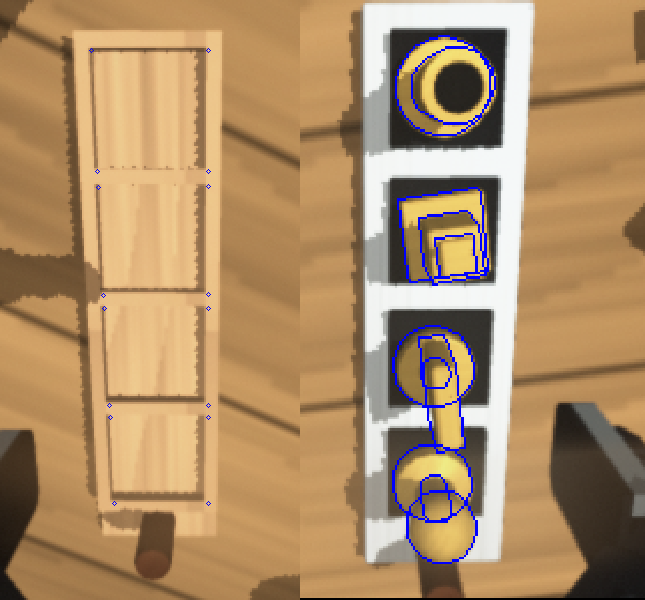

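The tray overlay sits on the pocket edges, and finial and turn measure at z≈17 (expected 18). Stud and bush had only one usable view, so I add the scene camera for them and then start with the bush.

```bash
cat > pp.py <<'E'
from h import *
import pickle
TR=[515.3,-194.5,np.radians(24.4)]
JOB={"finial":(-102,23),"turn":(-34,22),"stud":(34,19),"bush":(102,18)}
def wy(a,near):return near+(a-near+180)%360-180
def pick_place(n,p,sq=60):
    x,h=JOB[n];yaw=wy(np.degrees(p[2])+180,172);z=18+h
    grip(75);goto([p[0],p[1],150],[180,0,yaw]);move_l([p[0],p[1],z],speed=120);wait(.15)
    grip(5,sq);wait(.2);o=get_obs();w=o["grip_width"];f0=o["wrist_force"][2]
    move_l([p[0],p[1],z+30],speed=80);wait(.2);o=get_obs()
    print(n,"width",w.round(1),"held",o["grip_width"].round(1),"dFz",round(o["wrist_force"][2]-f0,1),o["tcp_pos"].round(1),"gf",round(float(o["grip_force"]),1))
    if o["grip_width"]<8: return False
    move_l([p[0],p[1],160],speed=180)
    q=place(TR,[x,0,0])[0];goto([q[0],q[1],150],[180,0,-155.6])
    zt=8+h
    move_l([q[0],q[1],zt+12],speed=120);wait(.25);f1=get_obs()["wrist_force"][2];zz=zt+6
    while zz>zt-4:
        move_l([q[0],q[1],zz],speed=25);o=get_obs();d=o["wrist_force"][2]-f1
        if d>3:break
        zz-=1
    print("  set at",zz-zt,"tcp",o["tcp_pos"].round(1),"dF",round(d,1))
    grip(60);wait(.2);move_l([q[0],q[1],120],speed=150)
    print("  t",round(get_obs()["t"],1));return True
E
python3 - <<'E'
from m import *
from pp import pick_place
import pickle
res=pickle.load(open("res.pkl","rb"));v=pickle.load(open("v.pkl","rb"))
C1,S=cam("wrist",v["b1"][0]),cam("scene");get_image("scene")
for n in("stud","bush"):
    p=res[n].copy();p[3]=18
    vs=[(C1,[r for r in v["b1"][1][n] if np.hypot(*(r[1][:2]-proj(C1,p[:3]*[1,1,0]+[0,0,45])[0]))<28][0][0])]
    u=proj(S,[p[0],p[1],45])[0];L=[r for r in regions_of(n,"scene") if np.hypot(*(r["extent"][:2]-u))<14]
    print(n,u.round(),[r["extent"].tolist() if hasattr(r["extent"],"tolist") else r["extent"] for r in L])
    if L:vs.append((S,L[0]["region"]))
    r=sil(n,vs,p);print(len(vs),r.x.round(2),np.degrees(r.x[2]).round(1),r.fun.round(3))
    if abs(r.x[3]-18)<6:res[n]=r.x
pickle.dump(res,open("res.pkl","wb"))
if abs(res["bush"][3]-18)<6:pick_place("bush",res["bush"])
E
```

```text
stud [336. 246.] [[336.1, 248.3, 23.9, 23.4]]
2 [4.6896e+02 2.3460e+02 3.0000e-02 1.7160e+01] 1.8 0.125
bush [358. 227.] [[355.7, 228.7, 16.8, 27.6]]
2 [4.0076e+02 2.4115e+02 5.0000e-02 1.5330e+01] 2.8 0.079Traceback (most recent call last):
  File "<stdin>", line 15, in <module>
  File "pp.py", line 11, in pick_place
    print(n,"width",w.round(1),"held",o["grip_width"].round(1),"dFz",round(o["wrist_force"][2]-f0,1),o["tcp_pos"].round(1),"gf",round(float(o["grip_force"]),1))
                    ^^^^^^^
AttributeError: 'float' object has no attribute 'round'
```

```bash
python3 - <<'E'
s=open("pp.py").read()
s=s.replace('w.round(1)','round(w,1)').replace('o["grip_width"].round(1)','round(o["grip_width"],1)')
s=s.replace("    move_l([p[0],p[1],160],speed=180)\n","    move_l([p[0],p[1],160],speed=180);put(n);return True\ndef put(n):\n    x,h=JOB[n]\n")
open("pp.py","w").write(s)
E
python3 - <<'E'
from pp import *
res=pickle.load(open("res.pkl","rb"))
o=get_obs();print(o["grip_width"],o["tcp_pos"].round(1),o["wrist_force"].round(1))
assert o["grip_width"]>25
p=res["bush"];move_l([p[0],p[1],160],speed=180);put("bush")
cv2.imwrite("pics/w2.png",get_image("wrist")[:,:,::-1])
E
```

```text
28.370695367797275 [400.1 240.9  65.3] [-0.2  0.8 -2. ]
  set at -1 tcp [ 608.4 -152.5   26.4] dF 8.1
  t 18.5
```

View pics/w2.png

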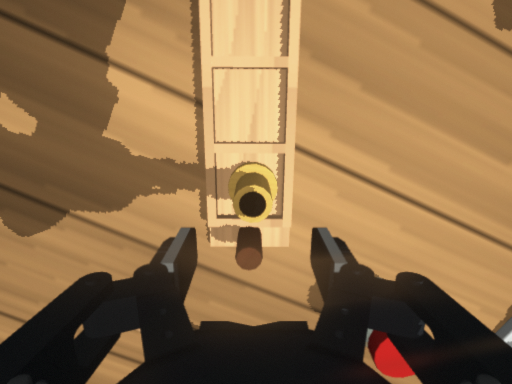

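The bush stands in the pocket beside the tray post (flange around px 253,185), as wanted. Next are the other three.

```bash
python3 - <<'E'
from pp import *
res=pickle.load(open("res.pkl","rb"))
for n in("stud","turn","finial"):
    if not pick_place(n,res[n]):print("FAILED",n);break
goto([480,-220,220],[180,0,-155.6]);wait(.3)
o=get_obs();cv2.imwrite("pics/w3.png",get_image("wrist")[:,:,::-1])
pickle.dump((o,{n:[(d["region"],d["extent"],d["score"]) for d in regions_of(n,"wrist")] for n in JOB}),open("f.pkl","wb"))
E
```

```text
stud width 23.0 held 23.0 dFz -5.0 [468.4 234.4  66.4] gf 58.7
  set at 0 tcp [ 546.5 -180.6   27.3] dF 3.1
  t 29.9
turn width 11.3 held 11.0 dFz -3.4 [537.  223.5  69.4] gf 58.4
  set at -1 tcp [ 484.6 -208.7   30.1] dF 7.5
  t 41.6
finial width 30.7 held 30.5 dFz -8.7 [605.4 215.7  70.2] gf 59.5Traceback (most recent call last):
  File "<stdin>", line 4, in <module>
  File "pp.py", line 13, in pick_place
    move_l([p[0],p[1],160],speed=180);put(n);return True
                                      ~~~^^^
  File "pp.py", line 16, in put
    q=place(TR,[x,0,0])[0];goto([q[0],q[1],150],[180,0,-155.6])
                           ~~~~^^^^^^^^^^^^^^^^^^^^^^^^^^^^^^^^
station.Unreachable: the arm cannot take that pose within its joint ranges
```

```bash
sed -i 's/def put(n):/def put(n,ty=-155.6):/; s/\[180,0,-155.6\])/[180,0,ty])/' pp.py; python3 - <<'E'
from pp import *
o=get_obs();print(o["grip_width"],o["tcp_pos"].round(1),o["t"])
put("finial",24.4)
goto([540,-185,230],[180,0,24.4]);wait(.3)
o=get_obs();cv2.imwrite("pics/w3.png",get_image("wrist")[:,:,::-1])
pickle.dump((o,{n:[(d["region"],d["extent"],d["score"]) for d in regions_of(n,"wrist")] for n in JOB}),open("f.pkl","wb"))
E
```

```text
30.76098582345338 [605.4 215.6 159.2] 46.7917
  set at 0 tcp [ 422.6 -236.7   31.6] dF 7.2
  t 53.1
```

View pics/w3.png

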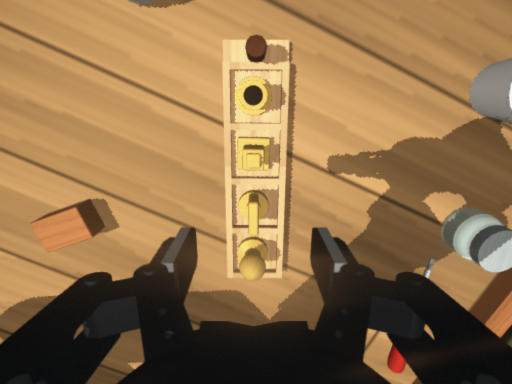

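```bash
python3 - <<'E'
from m import *
from pp import TR,JOB
import pickle
o,R=pickle.load(open("f.pkl","rb"));C=cam("wrist",o);print(o["t"])
for n,(x,h) in JOB.items():
    q=place(TR,[x,0,30])[0];u=proj(C,q)[0]
    L=[r for r in R[n] if np.hypot(*(r[1][:2]-u))<35]
    print(n,u.round(),[np.round(r[1]).tolist() for r in R[n]])
    if L:
        from scipy.optimize import minimize
        r=sil(n,[(C,L[0][0])],[q[0],q[1],TR[2],8.]);c,s=np.cos(TR[2]),np.sin(TR[2]);d=r.x[:2]-TR[:2]
        print("  tray xy",round(c*d[0]+s*d[1]-x,1),round(-s*d[0]+c*d[1],1),"z",r.x[3].round(1),r.fun.round(3))
E
```

```text
54.1
finial [254. 257.] [[252.0, 260.0, 32.0, 42.0]]
  tray xy -0.4 1.9 z 10.1 0.041
turn [254. 209.] [[255.0, 210.0, 28.0, 46.0]]
  tray xy -2.4 1.2 z 3.2 0.062
stud [254. 155.] [[254.0, 153.0, 31.0, 31.0]]
  tray xy -1.1 0.8 z 2.5 0.042
bush [254.  95.] [[252.0, 97.0, 38.0, 36.0]]
  tray xy 0.1 0.6 z 7.6 0.028
```

The picture shows all four fittings standing upright. From the tray post outward they are bush (252,97), stud (254,153), turn (255,210) and finial (252,258), each within about 3 mm of its pocket centre. The robot is clear, so I hand the job in.

```bash
python3 -c "
from station import *
print(sign_off())"
```

```text
the job is handed in; nothing more can be done
None
```

I moved all four brass fittings into the tray in reverse order and handed the job in at about 54 s; from the tray post outward they are bush, stud, turn and finial, each upright and within about 3 mm of its pocket centre in the last picture (no verdict was returned at sign-off).

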